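# Sort sprung press rams by spring stiffness

### The job

The three sprung rams of the rivet press stand in the leaning wooden block and look alike, but some springs have gone weak. Push in their buttons where they stand to feel the springs, then put every stiff ram into the rectangular wooden tray and every weak one into the round tin, setting them in rather than dropping them from a height. Leave everything else on the bench where it is.

Things in the scene. Friction and masses are not known exactly. Their poses are not given: they have to be found in the camera images.
- place_1 (a point): a point fixed to the block: centre of the barrel of the ram standing at its -y end at the start. Ram: steel barrel 30 x 30 x 100 mm, 250 g; on its top end a round sprung button 24 mm wide, its face 20 mm beyond the barrel. z along the barrel to the button, leaning 33 degrees away from the robot (towards the block's +x); y square to a face. 35 mm of barrel is in the socket; a ram lifts out along z
- place_2 (a point): a point fixed to the block: centre of the barrel of the ram standing at its middle at the start. Ram: steel barrel 30 x 30 x 100 mm, 250 g; on its top end a round sprung button 24 mm wide, its face 20 mm beyond the barrel. z along the barrel to the button, leaning 33 degrees away from the robot (towards the block's +x); y square to a face. 35 mm of barrel is in the socket; a ram lifts out along z
- place_3 (a point): a point fixed to the block: centre of the barrel of the ram standing at its +y end at the start. Ram: steel barrel 30 x 30 x 100 mm, 250 g; on its top end a round sprung button 24 mm wide, its face 20 mm beyond the barrel. z along the barrel to the button, leaning 33 degrees away from the robot (towards the block's +x); y square to a face. 35 mm of barrel is in the socket; a ram lifts out along z
- block: wooden block, fixed; foot board 130 (x) x 250 (y) x 14 mm. Three square sockets with 1 mm play, 90 mm apart along its y, in a face leaning 30 degrees from level towards its +x (away from the robot); origin under the board's centre, on the table. Button travel 11 mm: at 8 mm in, a weak spring resists with about 3.5 N, a stiff one about 12 N; at least one of each, any order
- tray: rectangular wooden tray, fixed, 200 (x) x 170 (y) x 35 mm high, walls and floor 7 mm; origin under its centre, on the table. For the stiff rams
- tin: round aluminium tin, open, fixed, 200 mm across, 35 mm high, wall 4 mm, floor 5 mm; origin under its centre, on the table. For the weak rams. Tray and tin change sides
- awl_grip (a point): bystander: stitching awl lying, wooden handle, 160 long
- maul_mid (a point): bystander: standing maul, white plastic head of radius 36 and a wooden handle, 220 high; point 80 up on its axis
- dye_mid (a point): bystander: standing brown dye bottle, radius 30, 120 high; point half-way up
- wax: bystander: standing glass jar with brass lid, radius 35, 60 high; origin under its centre
- spool: bystander: standing thread spool, radius 24, 55 high; origin under its centre
- mallet_grip (a point): bystander: rubber mallet lying, 260 long; point on its handle
- rule: bystander: flat steel rule, 300 x 30 x 4; origin under its centre
Mind the look-alikes: they are no part of the job. Of the things that look like the tin, the middle-sized one is meant.

How it is judged:
By the outcome, as a careful person would: the job done as asked, in the order asked, and still so for the second after the job is handed in, with the robot touching nothing.
It also fails if it takes over 72 s, if anything falls off the work surface, if the arm or the gripper's body presses on something with over 40 N, if the wrist force passes 120 N, or if a joint passes its speed limit or range.

### The arm

A 6-joint arm with a two-finger parallel gripper is mounted at the origin on the work surface. World frame = base frame: x ahead of the robot, y to its left, z up, the work surface at z = 0. Lengths are in mm, angles in rad, forces in N, time in s.
With the tool pointing down it reaches from about 275 to 1000 mm from the base axis. Payload 8.4 kg.
Tool frame: the origin (TCP) lies at the centre of the arm's flange, where the gripper is bolted on; the fingertips stand 173 mm ahead of it and the grasp point (between the pads) lies 155 mm ahead of it; z points along the fingers, y is the direction in which the jaws open and shut (so a half turn about z gives the same grasp; the last joint's range is limited). The gripper opens to 85 mm and grips with 20 to 120 N. Pads are 22 mm wide; open, the fingers measure 114 mm over their backs; the gripper's body (76 mm by 85 mm) begins 54 mm behind the grasp point. The pads swing forward as they close: fully open they stand 13 mm farther back than shut.
Start: joints at [1.104, 0.353, 1.633, -0, 1.155, -0.002], TCP at [280.152, 558.699, 404.681] pointing down, gripper open.
Joint ranges: [-2.63, 2.63], [-0.92, 2.1], [0.06, 2.66], [-1.3, 4.44], [0, 2.69], [-3.02, 3.02]. Speed limits (rad/s): [2.22, 2.22, 2.79, 3.14, 3.14, 3.14].

### API

Orientations are given as [roll, pitch, yaw] about the fixed x, y, z axes, in that order (R = Rz(yaw) Ry(pitch) Rx(roll)).
In Python, from rig import sense, grab_frame, camera_model, sign_off gives the robot as it stands. The module is installed in compiled form; this text tells all that it offers.
- The arm moves only by the tool step_arm, never from a script. Its argument "commands" is a list of rows, each a list of 3 entries, a list of its own where there are three numbers: the shift along the tool's x, y, z in mm, then the turn about the tool's z in rad, then the opening, from 0 (shut) to 1 (fully open). A call has 1 to 20 rows; each row shifts and turns the pose as measured when the row begins, along the tool's axes as they then stand; what a row does not reach is not made up. A row lasts 1/8 s, in which the tool goes at most 62.5 mm and 10.7 degrees, less where a joint would pass 70% of its speed; a pose out of reach is approached as far as the arm can. A call with a gripper value outside its range is refused whole. The fingers move at their own pace and stop on an object; "force" is the grip in N (left out, the last holds). Time passes only in rows, so rows that do not move let the fingers close. It gives the time, the measured TCP pose, the force and the opening at its end, in the units of the state.
- sense(): the state, without advancing time (a new reading comes with each control period).
- grab_frame(name): name is "scene" or "top" or "wrist"; returns the picture (480x640x3 uint8, blue, green, red); there is no depth.
- camera_model(name): a dict with "fx", "fy", "cx", "cy" (pixels), "R" (3x3) and "t" (3): a world point X has camera coordinates R X + t. Camera axes: x right, y down, z forward; pixel columns grow to the right and rows downward; lengths in mm; the calibration is good to about 2 mm. A picture is of the moment at which its call begins: read the wrist's pose just before it. camera_model takes no time and is no camera call; for the wrist camera it gives the pose at the moment of the call.
- sign_off(): hands the job in, once; it reports no verdict.
The state is a dict: "clock": time; "qpos": joint angles; "qvel": joint speeds; "joint_efforts": joint torques, N m; "eef_pos": TCP position; "tcp_rot": TCP orientation; "contact_force": force on the tool from outside, world axes, zero at the start; "wrist_torque": the same for the moment, N m; "opening": opening from 0.0 (shut) to 1.0 (fully open).
Only numpy, scipy, OpenCV 4.12 (cv2) and the standard library are available. Lean on these libraries where they do the work, as an engineer would, in place of code of your own. Each camera call takes 0.05 s, during which the arm holds its last target. There are 200 camera calls.

## Working session

There is one attempt and no reset: what is moved stays moved. The work goes in short steps, Python scripts to look and compute and a tool call to move; the robot and the scene stay as the last step left them, time stands still between calls to the robot, and variables do not carry over. Pictures are saved under pics/ and viewed, about 8 in all and at most 12, crops included, and the job is handed in when it is done.

Besides the shell and the picture viewer there is one more tool, called after "Emit:" in YAML: its name, and indented under it one key for each argument. step_arm: Moves the arm, as the interface text tells. Its arguments: {"type":"object","properties":{"commands":{"type":"array","items":{"type":"array"}},"force":{"type":"number"}},"required":["commands"]}

```bash
mkdir -p pics
python3 - <<'E'
from rig import *
import cv2,json
print(sense())
for n in("scene","top"):
    f=grab_frame(n); cv2.imwrite(f"pics/{n}0.png",f)
    m=camera_model(n); print(n,m)
E
```

```text
{'clock': 0.0, 'qpos': array([ 1.10361710e+00,  3.53645892e-01,  1.63416647e+00, -1.11392161e-05,
        1.15517572e+00, -2.39675888e-03]), 'qvel': array([-1.03936290e-03,  5.78411467e-05, -1.81701679e-03, -1.55614014e-03,
       -2.87397764e-04, -5.58098632e-04]), 'joint_efforts': array([ 2.06923673e-03, -6.05244827e+01, -3.42051923e+01,  1.81638256e-04,
        9.30861424e-03,  3.60997956e-05]), 'eef_pos': array([280.03209092, 558.48077813, 403.94907779]), 'tcp_rot': array([-3.14019721e+00,  6.84008001e-06,  2.67681469e+00]), 'contact_force': array([ 0.02763594, -0.58305429, -0.54473597]), 'wrist_torque': array([ 0.04577485, -0.02267637,  0.03080965]), 'opening': 1.0009790638847835}
scene {'fx': 545.6492867144023, 'fy': 545.6492867144023, 'cx': 313.54320014905153, 'cy': 245.31497469137125, 'R': array([[-0.03696318,  0.9992792 , -0.00864838],
       [ 0.64349861,  0.01717993, -0.76525446],
       [-0.76455429, -0.03385146, -0.6436698 ]]), 't': array([  31.33478725, -237.29039755, 1864.44526926])}
top {'fx': 575.6190177757655, 'fy': 575.6190177757655, 'cx': 321.273508007824, 'cy': 235.8299686394382, 'R': array([[-0.02163286, -0.99974506,  0.00646719],
       [-0.99229044,  0.02068108, -0.12219646],
       [ 0.12203156, -0.00906079, -0.99248486]]), 't': array([  -9.65575535,  497.77759003, 1423.79479625])}
```

View pics/top0.png

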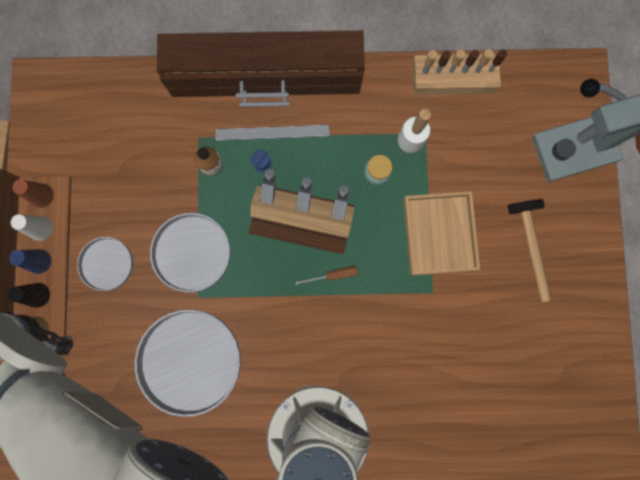

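View pics/scene0.png

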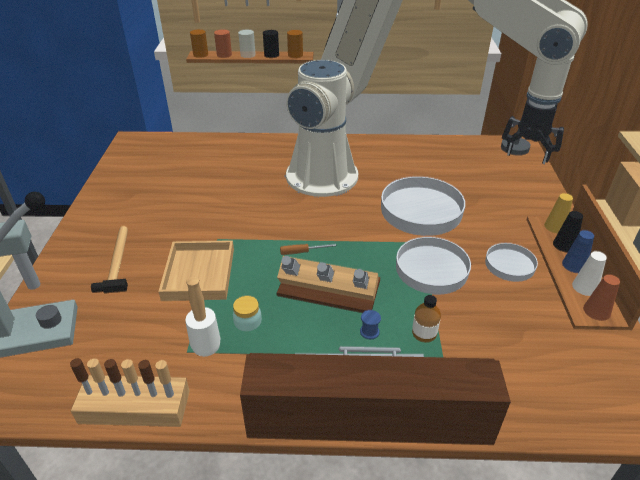

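The top view shows the block at about (301,220), with ram buttons at about (269,176), (306,184) and (343,192). The middle-sized tin is at (191,252) and the tray at (441,233). The scene view shows the buttons at about (289,263), (324,270) and (361,277).

```bash
python3 - <<'E'
import cv2,numpy as np
t=cv2.imread("pics/top0.png")[160:260,240:370];s=cv2.imread("pics/scene0.png")[245:315,265:395]
t=cv2.resize(t,None,fx=6,fy=6,interpolation=cv2.INTER_CUBIC)[:330];s=cv2.resize(s,None,fx=6,fy=6,interpolation=cv2.INTER_CUBIC)[:270]
cv2.imwrite("pics/c1.png",np.vstack([t,s]))
E
cat > h.py <<'E'
import numpy as np,cv2
from rig import *
def ray(n,u,v,m=None):
    m=m or camera_model(n);d=m["R"].T@np.array([(u-m["cx"])/m["fx"],(v-m["cy"])/m["fy"],1]);return -m["R"].T@m["t"],d/np.linalg.norm(d)
def onz(n,u,v,z,m=None):
    o,d=ray(n,u,v,m);return o+d*(z-o[2])/d[2]
def tri(*r):
    A=sum(np.eye(3)-np.outer(d,d) for o,d in r);b=sum((np.eye(3)-np.outer(d,d))@o for o,d in r)
    p=np.linalg.solve(A,b);return p,max(np.linalg.norm(np.cross(p-o,d)) for o,d in r)
def proj(n,X,m=None):
    m=m or camera_model(n);c=m["R"]@X+m["t"];return m["fx"]*c[0]/c[2]+m["cx"],m["fy"]*c[1]/c[2]+m["cy"]
E
```

```text
(no output)
```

View pics/c1.png

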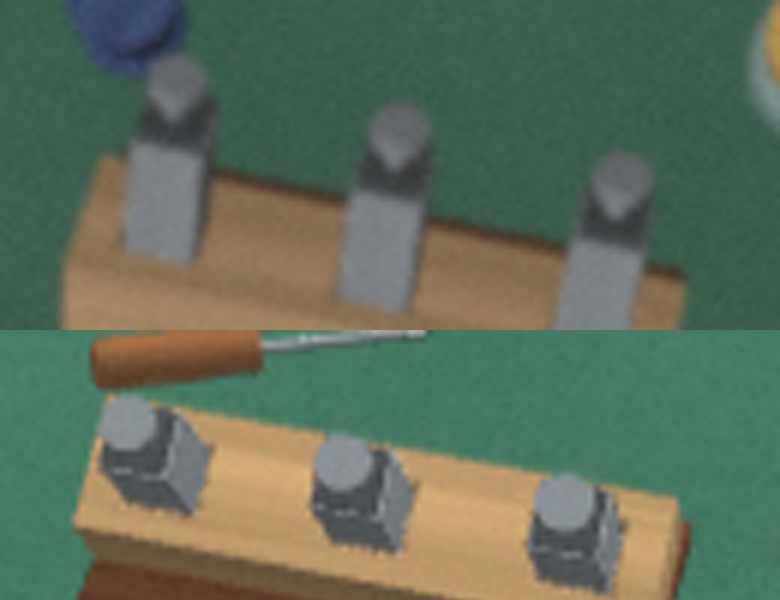

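The crops show the button faces. In top pixels they are (270,173.7), (307,182) and (344,190), and in scene pixels (359,273.7), (322.2,267.3) and (286.3,260.7), listed from +y to -y.

Run:
```python
from h import *
np.set_printoptions(precision=1,suppress=True)
T=[(270,173.7),(307,182),(344,190)];S=[(359,273.7),(322.2,267.3),(286.3,260.7)]
P=[]
for a,b in zip(T,S):
    p,e=tri(ray("top",*a),ray("scene",*b));P.append(p);print(p,e)
print(np.linalg.norm(P[0]-P[1]),np.linalg.norm(P[1]-P[2]))
d=(P[0]-P[2]);print("yaw",np.degrees(np.arctan2(-d[0],d[1])))
# block foot edge / socket-level edges
t=cv2.imread("pics/top0.png");g=cv2.cvtColor(t,cv2.COLOR_BGR2GRAY)
for c in cv2.HoughCircles(cv2.medianBlur(g,3)[200:305,140:240],cv2.HOUGH_GRADIENT,1.0,50,param1=100,param2=20,minRadius=34,maxRadius=46)[0]:
    u,v=c[0]+140,c[1]+200;print("tin",u,v,c[2],onz("top",u,v,35))
tc=[onz("top",u,v,35) for u,v in[(405,195.5),(473,192.5),(479.5,269.5),(411,275)]]
print("tray",np.array(tc),np.mean(tc,0),[np.linalg.norm(tc[i]-tc[i-1]) for i in range(4)])
# barrel's robot-side face, upper edge mid and lower edge mid (rams left to right), top-view rays on the plane through ram axis
s=np.radians(33)
for th in(30,33):
  s=np.radians(th);yw=np.arctan2(-d[0],d[1])
  for p in P:
    z=np.array([np.sin(s)*np.cos(yw),np.sin(s)*np.sin(yw),np.cos(s)]);x=np.array([np.cos(s)*np.cos(yw),np.cos(s)*np.sin(yw),-np.sin(s)])
    c=p-70*z;print(th,"centre",c,"face bottom mid top-crop px",(np.array(proj("top",c-15*z-15*x))-[240,160])*6,"top mid",(np.array(proj("top",c+50*z-15*x))-[240,160])*6)
```

```text
[634.9  99.8 138.5] 0.82140295440004
[613.4  12.5 137.2] 0.7585211938325009
[592.3 -74.9 137.4] 0.4055237047784037
89.87423490419452 89.92025762924813
yaw -13.716606365321844
tin 188.5 252.5 39.3 [461.8 313.4  35. ]
tray [[ 595.8 -235.3   35. ]
 [ 600.  -408.9   35. ]
 [ 403.7 -414.7   35. ]
 [ 393.6 -242.4   35. ]] [ 498.3 -325.3   35. ] [np.float64(202.3345901979783), np.float64(173.67329566064655), np.float64(196.42103155295564), np.float64(172.60452980792232)]
30 centre [600.9 108.1  77.9] face bottom mid top-crop px [160.6 247.9] top mid [166.8 143.3]
30 centre [579.4  20.8  76.6] face bottom mid top-crop px [373.5 295.8] top mid [387.8 192.9]
30 centre [558.3 -66.6  76.8] face bottom mid top-crop px [587.1 342. ] top mid [609.6 240.8]
33 centre [597.9 108.8  79.8] face bottom mid top-crop px [158.1 254.5] top mid [166.3 143.8]
33 centre [576.3  21.5  78.5] face bottom mid top-crop px [371.5 302.5] top mid [387.5 193.5]
33 centre [555.2 -65.9  78.7] face bottom mid top-crop px [585.6 348.8] top mid [609.4 241.4]
```

Add to h.py:
```python
def to(X,psi):
    s=sense();y=s["tcp_rot"][2];tx=np.array([np.cos(y),np.sin(y)]);ty=np.array([np.sin(y),-np.cos(y)]);d=np.array(X)-s["eef_pos"]
    a=np.array([np.cos(psi),np.sin(psi)]);b=np.array([np.sin(psi),-np.cos(psi)])
    print("t",round(float(s["clock"]),2),"eef",s["eef_pos"].round(1),s["tcp_rot"].round(3),"F",s["contact_force"].round(2),"op",round(float(s["opening"]),3))
    print(" shift now",np.round([tx@d[:2],ty@d[:2],-d[2]],1),"after turn",np.round([a@d[:2],b@d[:2],-d[2]],1),"turn",round(float(-((psi-y+np.pi)%(2*np.pi)-np.pi)),3))
```

```text
(no output)
```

Emit:
step_arm:
  commands:
    - [[0,0,0],-0.112,0]
    - [[0,0,0],-0.112,0]
    - [[-47,-36,0],0,0]
    - [[-47,-36,0],0,0]
    - [[-47,-36,0],0,0]
    - [[-47,-36,0],0,0]
    - [[-47,-36,0],0,0]
    - [[-47,-36,0],0,0]
    - [[-47,-36,0],0,0]
    - [[-47,-36,0],0,0]
    - [[-47,-36,0],0,0]
    - [[-47,-36,0],0,0]
    - [[0,0,0],0,0]
  force: 30

```text
clock: 1.72
eef_pos: [664.9, 85.3, 399.9]
tcp_rot: [-3.137, -0.003, 2.912]
contact_force: [0.1, 0.5, 0.3]
opening: -0.005
```

Run:
```python
from h import *
to((657,94.5,334),2.902)
```

```text
t 1.73 eef [664.9  85.3 399.9] [-3.137e+00 -3.000e-03  2.912e+00] F [0.06 0.51 0.28] op -0.005
 shift now [ 9.8  7.2 65.9] after turn [ 9.9  7.1 65.9] turn 0.01
```

Emit:
step_arm:
  commands:
    - [[5,3.5,33],0.01,0]
    - [[5,3.5,33],0,0]
    - [[0,0,0],0,0]

```text
clock: 2.1
eef_pos: [655.7, 94.4, 331.7]
tcp_rot: [-3.137, -0.005, 2.9]
contact_force: [-0.3, -0.3, -0.4]
opening: -0.001
```

Run:
```python
from h import *
to((657,94.5,334),2.902)
m=camera_model("wrist");f=grab_frame("wrist")
for p in[(634.9,99.8,138.5),(613.4,12.5,137.2),(592.3,-74.9,137.4)]:
    u,v=proj("wrist",np.array(p),m);print(u,v);cv2.circle(f,(int(u),int(v)),3,(0,0,255),-1)
cv2.imwrite("pics/w1.png",f)
```

```text
t 2.1 eef [655.7  94.4 331.7] [-3.137 -0.005  2.9  ] F [-0.33 -0.35 -0.43] op -0.001
 shift now [-1.2  0.4 -2.3] after turn [-1.2  0.4 -2.3] turn -0.002
322.81852189234377 251.35116836230034
102.5133876722843 249.82527268893725
-116.89238696024961 250.54619749634438
```

View pics/w1.png

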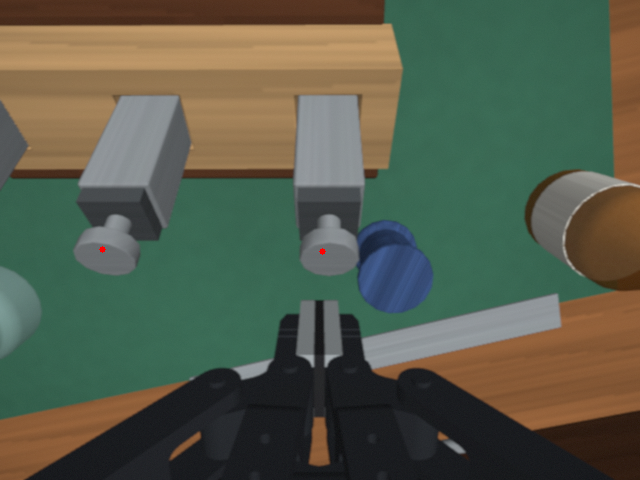

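The wrist view shows the ram 3 button face at (329,251) and the middle one at (107,250). My projections were about 6 px low in u, so the buttons are about 2.4 mm further along block +y. Next I press ram 3.

Emit:
step_arm:
  commands:
    - [[5,3,8],0,0]
    - [[6,0,8],0,0]
    - [[1.5,0,2.5],0,0]
    - [[0,0,0],0,0]

```text
clock: 2.65
eef_pos: [645.1, 101.4, 317.5]
tcp_rot: [-3.14, 0.002, 2.901]
contact_force: [-0.5, -0.1, 1.4]
opening: 0.001
```

Emit:
step_arm:
  commands:
    - [[2.2,0,3.4],0,0]
    - [[0,0,0],0,0]

```text
clock: 2.9
eef_pos: [643.4, 101.9, 314.9]
tcp_rot: [-3.14, 0.004, 2.901]
contact_force: [0.6, -0.2, 1.7]
opening: -0.003
```

Emit:
step_arm:
  commands:
    - [[1.6,0,2.5],0,0]
    - [[0,0,0],0,0]

```text
clock: 3.15
eef_pos: [642.5, 102.1, 313.3]
tcp_rot: [-3.141, 0.006, 2.901]
contact_force: [-0.0, -0.1, 4.5]
opening: 0.0
```

Emit:
step_arm:
  commands:
    - [[1.8,0,2.8],0,0]
    - [[0,0,0],0,0]

```text
clock: 3.4
eef_pos: [641.5, 102.5, 311.9]
tcp_rot: [3.141, 0.009, 2.901]
contact_force: [0.2, -1.7, 7.5]
opening: 0.0
```

Emit:
step_arm:
  commands:
    - [[1.8,0,2.8],0,0]
    - [[0,0,0],0,0]

```text
clock: 3.65
eef_pos: [640.7, 102.6, 311.2]
tcp_rot: [3.141, 0.013, 2.901]
contact_force: [-0.1, -2.0, 9.3]
opening: -0.002
```

Ram 3 is stiff: about 7.6 N over 4.4 mm. Next is the middle ram.

Emit:
step_arm:
  commands:
    - [[-13,0,-20],0,0]
    - [[0,-45,0],0,0]
    - [[0,-45,0],0,0]
    - [[0,0,0],0,0]

```text
clock: 4.15
eef_pos: [630.8, 10.6, 330.8]
tcp_rot: [3.141, 0.01, 2.902]
contact_force: [-0.5, -0.2, -0.1]
opening: 0.002
```

Run:
```python
from h import *
to((645.1-21.3,101.4-87.5,317.5),2.902)
```

```text
t 4.15 eef [630.8  10.6 330.8] [3.141 0.01  2.902] F [-0.51 -0.24 -0.11] op 0.002
 shift now [ 7.6  1.6 13.3] after turn [ 7.6  1.6 13.3] turn 0.0
```

Emit:
step_arm:
  commands:
    - [[3.8,0.8,6.6],0,0]
    - [[3.8,0.8,6.6],0,0]
    - [[0,0,0],0,0]

```text
clock: 4.53
eef_pos: [623.3, 15.9, 315.6]
tcp_rot: [3.141, 0.008, 2.903]
contact_force: [0.8, -0.0, -0.1]
opening: 0.002
```

Emit:
step_arm:
  commands:
    - [[2.2,0,3.4],0,0]
    - [[0,0,0],0,0]

```text
clock: 4.78
eef_pos: [621.5, 17.5, 312.0]
tcp_rot: [3.141, 0.009, 2.904]
contact_force: [0.9, -0.7, 2.0]
opening: -0.003
```

Emit:
step_arm:
  commands:
    - [[1.8,0,2.8],0,0]
    - [[0,0,0],0,0]

```text
clock: 5.03
eef_pos: [620.1, 18.0, 309.7]
tcp_rot: [3.141, 0.011, 2.905]
contact_force: [0.2, -1.0, 3.0]
opening: 0.003
```

Emit:
step_arm:
  commands:
    - [[1.8,0,2.8],0,0]
    - [[0,0,0],0,0]

```text
clock: 5.28
eef_pos: [618.6, 18.3, 307.3]
tcp_rot: [3.14, 0.012, 2.904]
contact_force: [0.5, -0.8, 4.5]
opening: 0.002
```

The middle ram is weak, at about 0.45 N/mm. Next is ram 1.

Emit:
step_arm:
  commands:
    - [[-13,0,-20],0,0]
    - [[0,-46,0],0,0]
    - [[0,-46,0],0,0]
    - [[0,0,0],0,0]

```text
clock: 5.78
eef_pos: [608.6, -75.6, 326.6]
tcp_rot: [3.14, 0.009, 2.906]
contact_force: [-0.5, 0.6, 0.2]
opening: 0.0
```

Run:
```python
from h import *
to((645.1-42.6,101.4-175,317),2.902)
```

```text
t 5.78 eef [608.6 -75.6 326.6] [3.14  0.009 2.906] F [-0.48  0.61  0.19] op 0.0
 shift now [6.4 0.5 9.6] after turn [6.4 0.5 9.6] turn 0.004
```

Emit:
step_arm:
  commands:
    - [[3.2,0,4.8],0,0]
    - [[3.2,0,4.8],0,0]
    - [[0,0,0],0,0]

```text
clock: 6.15
eef_pos: [601.9, -72.1, 315.3]
tcp_rot: [3.139, 0.007, 2.906]
contact_force: [-0.5, -0.1, -0.3]
opening: -0.002
```

Emit:
step_arm:
  commands:
    - [[2.2,0,3.4],0,0]
    - [[0,0,0],0,0]

```text
clock: 6.4
eef_pos: [600.1, -70.6, 311.8]
tcp_rot: [3.139, 0.008, 2.908]
contact_force: [0.1, -0.4, 1.8]
opening: 0.0
```

Emit:
step_arm:
  commands:
    - [[1.8,0,2.8],0,0]
    - [[0,0,0],0,0]

```text
clock: 6.65
eef_pos: [598.7, -70.2, 309.5]
tcp_rot: [3.14, 0.009, 2.908]
contact_force: [0.9, -0.6, 3.7]
opening: -0.001
```

Emit:
step_arm:
  commands:
    - [[1.8,0,2.8],0,0]
    - [[0,0,0],0,0]

```text
clock: 6.9
eef_pos: [597.1, -69.9, 307.0]
tcp_rot: [3.139, 0.011, 2.908]
contact_force: [-0.1, -0.8, 4.1]
opening: 0.0
```

Ram 1 is weak too. So ram 3 goes into the tray, and rams 1 and 2 into the tin. I'll pick ram 1 first.

Emit:
step_arm:
  commands:
    - [[-13,0,-25],0,0]
    - [[0,0,0],0,0.8]
    - [[0,0,0],0,0.8]
    - [[0,0,0],0,0.8]

```text
clock: 7.4
eef_pos: [608.0, -72.5, 329.9]
tcp_rot: [3.139, 0.005, 2.908]
contact_force: [-0.4, 0.9, 0.5]
opening: 0.635
```

Run:
```python
from h import *
to((570.1,-67,256),2.902)
```

```text
t 7.4 eef [608.  -72.5 329.9] [3.139 0.005 2.908] F [-0.37  0.93  0.51] op 0.635
 shift now [38.2 -3.4 73.9] after turn [38.2 -3.6 73.9] turn 0.006
```

Emit:
step_arm:
  commands:
    - [[38,-3.5,0],0.006,0.8]
    - [[0,0,25],0,0.8]
    - [[0,0,25],0,0.8]
    - [[0,0,22],0,0.8]
    - [[0,0,0],0,0.8]

```text
clock: 8.02
eef_pos: [567.0, -66.4, 253.3]
tcp_rot: [3.14, 0.001, 2.902]
contact_force: [-0.0, -0.8, 0.5]
opening: 0.8
```

Run:
```python
from h import *
to((570.1,-67,256),2.902)
f=grab_frame("wrist");cv2.imwrite("pics/w2.png",f)
```

```text
t 8.03 eef [567.  -66.4 253.3] [3.140e+00 1.000e-03 2.902e+00] F [-0.01 -0.81  0.46] op 0.8
 shift now [-3.1  0.1 -2.7] after turn [-3.1  0.1 -2.7] turn -0.0
```

View pics/w2.png

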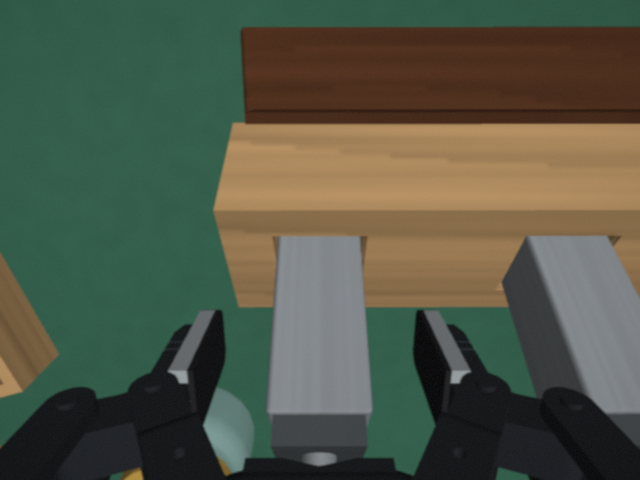

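The jaws straddle ram 1 squarely, with the barrel centred at u≈320. I'll close the jaws and lift along the lean.

Emit:
step_arm:
  commands:
    - [[0,0,0],0,0.2]
    - [[0,0,0],0,0.2]
    - [[0,0,0],0,0.2]
    - [[0,0,0],0,0.2]
    - [[0,0,0],0,0.2]
  force: 60

```text
clock: 8.7
eef_pos: [568.0, -66.5, 256.4]
tcp_rot: [3.139, 0.005, 2.902]
contact_force: [-0.5, 0.1, -3.2]
opening: 0.342
```

Emit:
step_arm:
  commands:
    - [[-5.4,0,-8.4],0,0.2]
    - [[-5.4,0,-8.4],0,0.2]
    - [[-5.4,0,-8.4],0,0.2]
    - [[-5.4,0,-8.4],0,0.2]
    - [[-5.4,0,-8.4],0,0.2]

```text
clock: 9.32
eef_pos: [595.9, -73.4, 301.6]
tcp_rot: [3.139, 0.005, 2.902]
contact_force: [0.3, -0.2, -2.2]
opening: 0.344
```

Ram 1 is out of its socket: the wrist shows about 2.2 N, its weight. I'll raise it and carry it to the tin.

Emit:
step_arm:
  commands:
    - [[0,0,-42],0,0.2]
    - [[0,0,-42],0,0.2]
    - [[28,42,0],0,0.2]
    - [[28,42,0],0,0.2]
    - [[28,42,0],0,0.2]
    - [[28,42,0],0,0.2]
    - [[28,42,0],0,0.2]
    - [[28,42,0],0,0.2]
    - [[28,42,0],0,0.2]
    - [[28,42,0],0,0.2]
    - [[28,42,0],0,0.2]
    - [[0,0,0],0,0.2]

```text
clock: 10.82
eef_pos: [439.2, 366.4, 395.0]
tcp_rot: [3.135, 0.012, 2.899]
contact_force: [0.5, -0.4, -3.3]
opening: 0.344
```

Run:
```python
from h import *
to((440.9,355.2,243),2.902)
f=grab_frame("wrist");g=grab_frame("top");cv2.imwrite("pics/w3.png",np.hstack([cv2.resize(f,(400,300)),cv2.resize(g[150:450,50:450],(400,300))]))
```

```text
t 10.82 eef [439.2 366.4 395. ] [3.135 0.012 2.899] F [ 0.54 -0.36 -3.3 ] op 0.344
 shift now [ -4.4 -10.5 152. ] after turn [ -4.4 -10.5 152. ] turn -0.003
```

View pics/w3.png

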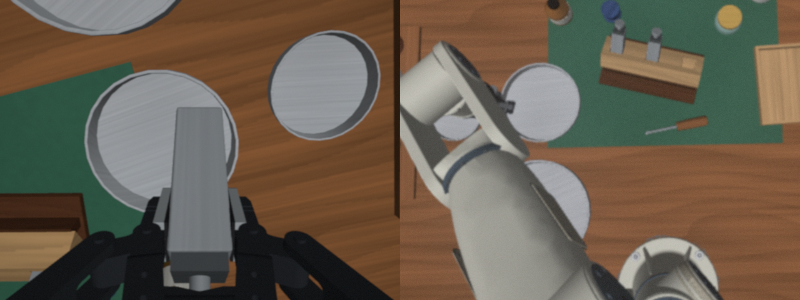

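The wrist view shows ram 1 held over the right half of the middle tin, whose rim centre is at about (162,140) in the half-size picture. I'll lower it.

Emit:
step_arm:
  commands:
    - [[-1.5,-3.5,45],-0.003,0.2]
    - [[-1.5,-3.5,45],0,0.2]
    - [[-1.5,-3.5,40],0,0.2]
    - [[0,0,12],0,0.2]
    - [[0,0,0],0,0.2]

```text
clock: 11.55
eef_pos: [447.8, 348.4, 252.3]
tcp_rot: [3.134, 0.016, 2.894]
contact_force: [1.0, -0.6, -2.6]
opening: 0.342
```

Run:
```python
from h import *
to((440.9,355.2,234),2.902)
```

```text
t 11.55 eef [447.8 348.4 252.3] [3.134 0.016 2.894] F [ 0.97 -0.62 -2.61] op 0.342
 shift now [ 8.3  4.9 18.3] after turn [ 8.3  5.  18.3] turn -0.008
```

Emit:
step_arm:
  commands:
    - [[8,5,9],0,0.2]
    - [[0,0,6],0,0.2]
    - [[0,0,0],0,0.2]

```text
clock: 11.92
eef_pos: [442.5, 356.5, 240.0]
tcp_rot: [3.13, 0.02, 2.894]
contact_force: [1.4, -2.6, -3.5]
opening: 0.341
```

Emit:
step_arm:
  commands:
    - [[0,0,3],0,0.2]
    - [[0,0,0],0,0.2]
  force: 35

```text
clock: 12.18
eef_pos: [442.8, 356.6, 237.5]
tcp_rot: [3.129, 0.021, 2.895]
contact_force: [1.4, -1.9, -3.3]
opening: 0.347
```

Emit:
step_arm:
  commands:
    - [[0,0,4],0,0.2]
    - [[0,0,0],0,0.2]

```text
clock: 12.42
eef_pos: [443.1, 356.6, 233.4]
tcp_rot: [3.129, 0.021, 2.895]
contact_force: [1.5, -1.9, -2.9]
opening: 0.345
```

Emit:
step_arm:
  commands:
    - [[0,0,3],0,0.2]
    - [[0,0,0],0,0.2]

```text
clock: 12.68
eef_pos: [443.2, 356.6, 230.1]
tcp_rot: [3.129, 0.021, 2.895]
contact_force: [1.5, -1.4, -3.6]
opening: 0.344
```

Emit:
step_arm:
  commands:
    - [[0,0,3],0,0.2]
    - [[0,0,0],0,0.2]

```text
clock: 12.92
eef_pos: [443.6, 356.7, 228.0]
tcp_rot: [3.129, 0.022, 2.895]
contact_force: [-1.3, -2.3, 2.4]
opening: 0.344
```

Emit:
step_arm:
  commands:
    - [[0,0,3],0,0.2]
    - [[0,0,0],0,0.2]

```text
clock: 13.18
eef_pos: [444.2, 356.7, 227.7]
tcp_rot: [3.129, 0.023, 2.895]
contact_force: [-1.9, -1.8, 0.2]
opening: 0.343
```

Contact came at about TCP z 228. I'll pivot the ram down about its bottom edge.

Emit:
step_arm:
  commands:
    - [[-7,0,3.5],0,0.2]
    - [[-7,0,4],0,0.2]
    - [[-6,0,5],0,0.2]
    - [[-6,0,5],0,0.2]
    - [[0,0,0],0,0.2]
  force: 25

```text
clock: 13.8
eef_pos: [468.7, 350.9, 212.8]
tcp_rot: [3.13, 0.017, 2.894]
contact_force: [0.9, -1.9, 1.4]
opening: 0.343
```

Run:
```python
from h import *
to((468.8,350.6,210),2.902)
f=grab_frame("scene");w=grab_frame("wrist");cv2.imwrite("pics/w4.png",np.hstack([cv2.resize(f[200:320,380:500],(400,400)),cv2.resize(w,(400,400))]))
```

```text
t 13.8 eef [468.7 350.9 212.8] [3.13  0.017 2.894] F [ 0.88 -1.94  1.42] op 0.343
 shift now [-0.2 -0.2  2.8] after turn [-0.2 -0.2  2.8] turn -0.008
```

View pics/w4.png

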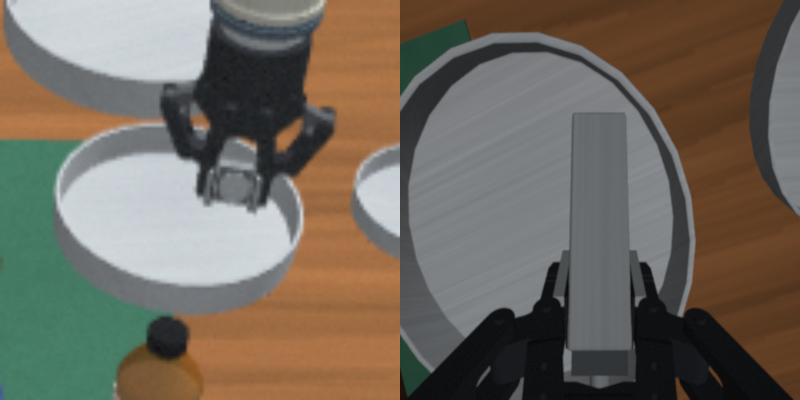

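The ram is pivoting inside the tin (wrist half: ram at x 570–630, tin floor all round it). I'll carry on and then release.

Emit:
step_arm:
  commands:
    - [[-5,0,7],0,0.2]
    - [[-5,0,7],0,0.2]
    - [[-4,0,6.5],0,0.2]
    - [[-2,0,5],0,0.2]
    - [[0,0,0],0,0.2]

```text
clock: 14.52
eef_pos: [485.3, 347.2, 189.4]
tcp_rot: [3.13, 0.018, 2.895]
contact_force: [-0.5, -2.5, 2.9]
opening: 0.343
```

Emit:
step_arm:
  commands:
    - [[-1,0,4],0,0.2]
    - [[0,0,3],0,0.2]
    - [[0,0,0],0,0.2]

```text
clock: 14.9
eef_pos: [487.4, 347.1, 183.8]
tcp_rot: [3.129, 0.019, 2.896]
contact_force: [-2.5, -2.4, 4.3]
opening: 0.343
```

Emit:
step_arm:
  commands:
    - [[0,0,0],0,0.5]
    - [[0,0,0],0,0.5]
    - [[0,0,-10],0,0.5]
    - [[0,0,-30],0,0.5]
    - [[0,0,-60],0,0.5]
    - [[0,0,-60],0,0.5]
    - [[0,0,-40],0,0.8]
    - [[0,0,0],0,0.8]

```text
clock: 15.9
eef_pos: [482.6, 346.2, 392.4]
tcp_rot: [3.125, 0.02, 2.896]
contact_force: [-0.4, -0.5, 0.2]
opening: 0.804
```

Run:
```python
from h import *
# ram2: button corrected, grasp 27 above centre
b=np.array([613.4,12.5,137.2])+2.4*np.array([.237,.972,0]);z=np.array([.5291,-.1291,.8387]);g=b-43*z
print(g); to(g+[0,0,230],2.902)
f=grab_frame("wrist");cv2.imwrite("pics/w5.png",f)
```

```text
[591.2175  20.3841 101.1359]
t 15.9 eef [482.6 346.2 392.4] [3.125 0.02  2.896] F [-0.43 -0.49  0.18] op 0.804
 shift now [-184.6 -289.6   61.3] after turn [-182.9 -290.8   61.3] turn -0.006
```

View pics/w5.png

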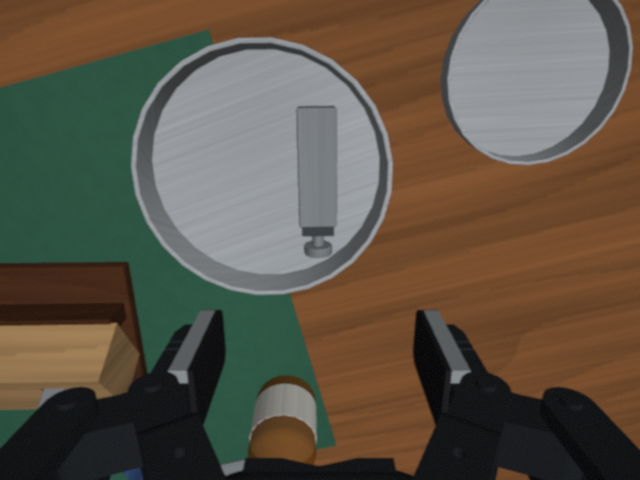

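Ram 1 lies flat in the tin (ram at about (318,165), rim all round it). Next is ram 2.

Emit:
step_arm:
  commands:
    - [[-30,-48,0],-0.006,0.8]
    - [[-30,-48,0],0,0.8]
    - [[-30,-48,0],0,0.8]
    - [[-30,-48,0],0,0.8]
    - [[-30,-48,0],0,0.8]
    - [[-30,-48,0],0,0.8]
    - [[0,0,0],0,0.8]

```text
clock: 16.82
eef_pos: [588.7, 14.2, 379.6]
tcp_rot: [3.132, 0.006, 2.906]
contact_force: [0.1, 0.7, -0.3]
opening: 0.801
```

Run:
```python
from h import *
to((591.2,20.4,256),2.902)
```

```text
t 16.82 eef [588.7  14.2 379.6] [3.132 0.006 2.906] F [ 0.11  0.69 -0.31] op 0.801
 shift now [ -1.    6.6 123.6] after turn [ -0.9   6.6 123.6] turn 0.004
```

Emit:
step_arm:
  commands:
    - [[-1,6.5,40],0.004,0.8]
    - [[0,0,40],0,0.8]
    - [[0,0,25],0,0.8]
    - [[0,0,0],0,0.8]

```text
clock: 17.32
eef_pos: [589.4, 22.8, 267.6]
tcp_rot: [3.133, -0.001, 2.9]
contact_force: [0.5, -0.3, 0.2]
opening: 0.8
```

Run:
```python
from h import *
to((590,20.4,256),2.902)
```

```text
t 17.32 eef [589.4  22.8 267.6] [ 3.133e+00 -1.000e-03  2.900e+00] F [ 0.45 -0.28  0.22] op 0.8
 shift now [-1.1 -2.2 11.6] after turn [-1.1 -2.2 11.6] turn -0.002
```

Emit:
step_arm:
  commands:
    - [[-1,-2,12],0,0.8]
    - [[0,0,0],0,0.2]
    - [[0,0,0],0,0.2]
    - [[0,0,0],0,0.2]
    - [[0,0,0],0,0.2]
    - [[0,0,0],0,0.2]
    - [[-5.4,0,-8.4],0,0.2]
    - [[-5.4,0,-8.4],0,0.2]
    - [[-5.4,0,-8.4],0,0.2]
    - [[-5.4,0,-8.4],0,0.2]
    - [[-5.4,0,-8.4],0,0.2]
  force: 60

```text
clock: 18.7
eef_pos: [618.3, 14.2, 302.3]
tcp_rot: [3.132, 0.002, 2.901]
contact_force: [0.1, -1.1, -2.4]
opening: 0.345
```

Emit:
step_arm:
  commands:
    - [[0,0,-42],0,0.2]
    - [[0,0,-42],0,0.2]
    - [[0,0,0],0,0.2]

```text
clock: 19.08
eef_pos: [619.0, 13.1, 390.1]
tcp_rot: [3.132, 0.003, 2.901]
contact_force: [0.0, 0.8, -3.0]
opening: 0.344
```

Run:
```python
from h import *
X=np.array([462,311])-31*np.array([.972,-.237])-38*np.array([.237,.972]);print(X)
to((*X,243),2.902)
```

```text
[422.862 281.411]
t 19.07 eef [619.   13.1 390.1] [3.132e+00 3.000e-03 2.901e+00] F [ 0.01  0.77 -3.02] op 0.344
 shift now [254.5 213.7 147.1] after turn [254.2 214.1 147.1] turn -0.001
```

Emit:
step_arm:
  commands:
    - [[36,30,0],0,0.2]
    - [[36,30,0],0,0.2]
    - [[36,30,0],0,0.2]
    - [[36,30,0],0,0.2]
    - [[36,30,0],0,0.2]
    - [[36,30,0],0,0.2]
    - [[36,30,0],0,0.2]
    - [[0,0,45],0,0.2]
    - [[0,0,45],0,0.2]
    - [[0,0,30],0,0.2]
    - [[0,0,0],0,0.2]

```text
clock: 20.45
eef_pos: [415.7, 284.9, 260.9]
tcp_rot: [3.137, -0.005, 2.9]
contact_force: [0.4, -0.7, -1.4]
opening: 0.345
```

Run:
```python
from h import *
to((422.9,281.4,233),2.902)
f=grab_frame("wrist");cv2.imwrite("pics/w6.png",f)
```

```text
t 20.45 eef [415.7 284.9 260.9] [ 3.137 -0.005  2.9  ] F [ 0.38 -0.71 -1.41] op 0.345
 shift now [-7.8 -1.7 27.9] after turn [-7.8 -1.7 27.9] turn -0.002
```

View pics/w6.png

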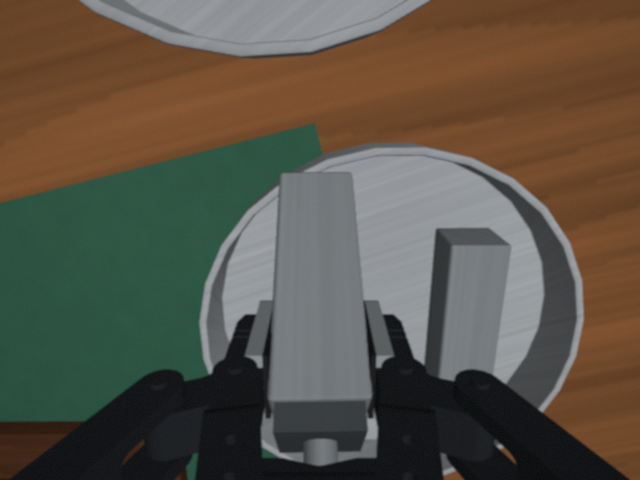

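Ram 2 is held over the left half of the tin, clear of ram 1 at (470,300), but its bottom end at (315,172) is close to the rim. I'll move it inward and lower it.

Emit:
step_arm:
  commands:
    - [[-14,3,0],0,0.2]
    - [[0,0,16],0,0.2]
    - [[0,0,9],0,0.2]
    - [[0,0,0],0,0.2]

```text
clock: 21.0
eef_pos: [433.3, 285.4, 238.5]
tcp_rot: [3.132, 0.0, 2.899]
contact_force: [-0.8, 0.5, -3.1]
opening: 0.342
```

Emit:
step_arm:
  commands:
    - [[0,0,4],0,0.2]
    - [[0,0,0],0,0.2]
  force: 35

```text
clock: 21.25
eef_pos: [433.2, 285.5, 234.4]
tcp_rot: [3.132, 0.0, 2.9]
contact_force: [0.0, 0.6, -3.4]
opening: 0.346
```

Emit:
step_arm:
  commands:
    - [[0,0,4],0,0.2]
    - [[0,0,0],0,0.2]

```text
clock: 21.5
eef_pos: [433.1, 285.6, 230.4]
tcp_rot: [3.132, 0.001, 2.9]
contact_force: [-1.0, -0.3, -2.5]
opening: 0.344
```

Emit:
step_arm:
  commands:
    - [[0,0,3],0,0.2]
    - [[0,0,0],0,0.2]

```text
clock: 21.75
eef_pos: [433.6, 285.8, 228.1]
tcp_rot: [3.131, 0.001, 2.9]
contact_force: [-1.8, -1.0, 3.2]
opening: 0.341
```

Contact at z 228, as before. I'll use the same arc.

Emit:
step_arm:
  commands:
    - [[-7,0,3.5],0,0.2]
    - [[-7,0,4],0,0.2]
    - [[-6,0,5],0,0.2]
    - [[-6,0,5],0,0.2]
    - [[-5,0,7],0,0.2]
    - [[-5,0,7],0,0.2]
    - [[-4,0,6.5],0,0.2]
    - [[-2,0,6],0,0.2]
    - [[-1,0,4],0,0.2]
    - [[0,0,0],0,0.2]
  force: 25

```text
clock: 23.0
eef_pos: [477.4, 275.4, 184.9]
tcp_rot: [3.132, 0.0, 2.901]
contact_force: [-2.2, -1.2, 2.1]
opening: 0.341
```

Emit:
step_arm:
  commands:
    - [[0,0,0],0,0.5]
    - [[0,0,0],0,0.5]
    - [[0,0,-10],0,0.5]
    - [[0,0,-30],0,0.5]
    - [[0,0,-60],0,0.5]
    - [[0,0,-60],0,0.5]
    - [[0,0,-40],0,0.8]
    - [[0,0,0],0,0.8]

```text
clock: 24.0
eef_pos: [476.8, 273.7, 394.5]
tcp_rot: [3.129, 0.003, 2.901]
contact_force: [-0.1, 0.4, -0.0]
opening: 0.8
```

Run:
```python
from h import *
b=np.array([634.9,99.8,138.5])+2.4*np.array([.237,.972,0]);z=np.array([.5291,-.1291,.8387]);g=b-43*z
print(g); to(g+[0,0,155],2.902)
f=grab_frame("wrist");cv2.imwrite("pics/w7.png",f)
```

```text
[612.7175 107.6841 102.4359]
t 24.0 eef [476.8 273.7 394.5] [3.129e+00 3.000e-03 2.901e+00] F [-0.1   0.36 -0.04] op 0.8
 shift now [-171.5 -128.9  137.1] after turn [-171.4 -129.   137.1] turn -0.001
```

View pics/w7.png

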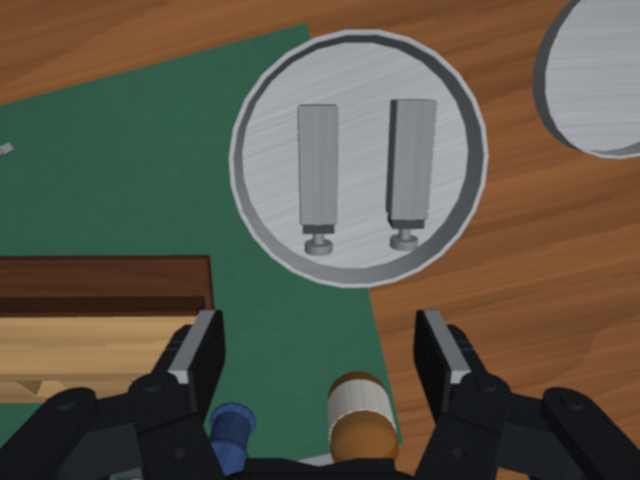

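Both weak rams lie flat in the tin (at about (318,165) and (410,160)). Next is ram 3. The spool at (232,430) is a neighbour, but only 55 mm high.

Emit:
step_arm:
  commands:
    - [[-42,-32,0],0,0.8]
    - [[-42,-32,0],0,0.8]
    - [[-42,-32,0],0,0.8]
    - [[-42,-32,0],0,0.8]
    - [[0,0,45],0,0.8]
    - [[0,0,45],0,0.8]
    - [[0,0,25],0,0.8]
    - [[0,0,0],0,0.8]

```text
clock: 25.05
eef_pos: [608.8, 103.9, 262.3]
tcp_rot: [3.137, -0.013, 2.902]
contact_force: [-0.2, 0.1, 0.9]
opening: 0.804
```

Run:
```python
from h import *
to((611.5,107.7,256.5),2.902)
```

```text
t 25.05 eef [608.8 103.9 262.3] [ 3.137 -0.013  2.902] F [-0.16  0.14  0.86] op 0.804
 shift now [-1.7  4.4  5.8] after turn [-1.7  4.4  5.8] turn 0.0
```

Emit:
step_arm:
  commands:
    - [[-2,4,6],0,0.8]
    - [[0,0,0],0,0.2]
    - [[0,0,0],0,0.2]
    - [[0,0,0],0,0.2]
    - [[0,0,0],0,0.2]
    - [[0,0,0],0,0.2]
    - [[-5.4,0,-8.4],0,0.2]
    - [[-5.4,0,-8.4],0,0.2]
    - [[-5.4,0,-8.4],0,0.2]
    - [[-5.4,0,-8.4],0,0.2]
    - [[-5.4,0,-8.4],0,0.2]
  force: 60

```text
clock: 26.42
eef_pos: [640.8, 100.8, 303.1]
tcp_rot: [3.136, -0.01, 2.903]
contact_force: [0.2, -0.4, -2.9]
opening: 0.342
```

Emit:
step_arm:
  commands:
    - [[0,0,-42],0,0.2]
    - [[0,0,-42],0,0.2]
    - [[0,0,0],0,0.2]

```text
clock: 26.8
eef_pos: [642.6, 99.7, 391.0]
tcp_rot: [3.136, -0.009, 2.903]
contact_force: [0.3, -0.4, -2.7]
opening: 0.343
```

Run:
```python
from h import *
X=np.array([498.3,-325.3])-31*np.array([.972,-.237]);print(X)
to((*X,245),2.902)
```

```text
[ 468.168 -317.953]
t 26.8 eef [642.6  99.7 391. ] [ 3.136 -0.009  2.903] F [ 0.31 -0.41 -2.73] op 0.343
 shift now [  70.5 -447.1  146. ] after turn [  70.3 -447.2  146. ] turn 0.001
```

Emit:
step_arm:
  commands:
    - [[7,-45,0],0,0.2]
    - [[7,-45,0],0,0.2]
    - [[7,-45,0],0,0.2]
    - [[7,-45,0],0,0.2]
    - [[7,-45,0],0,0.2]
    - [[7,-45,0],0,0.2]
    - [[7,-45,0],0,0.2]
    - [[7,-45,0],0,0.2]
    - [[7,-45,0],0,0.2]
    - [[7,-40,0],0,0.2]
    - [[0,0,0],0,0.2]

```text
clock: 28.18
eef_pos: [461.3, -327.8, 378.8]
tcp_rot: [3.134, -0.022, 2.905]
contact_force: [-0.1, 0.7, -2.2]
opening: 0.342
```

Run:
```python
from h import *
to((468.2,-318,245),2.902)
f=grab_frame("wrist");cv2.imwrite("pics/w8.png",f)
```

```text
t 28.18 eef [ 461.3 -327.8  378.8] [ 3.134 -0.022  2.905] F [-0.13  0.68 -2.18] op 0.342
 shift now [ -4.4  11.2 133.8] after turn [ -4.4  11.2 133.8] turn 0.003
```

View pics/w8.png

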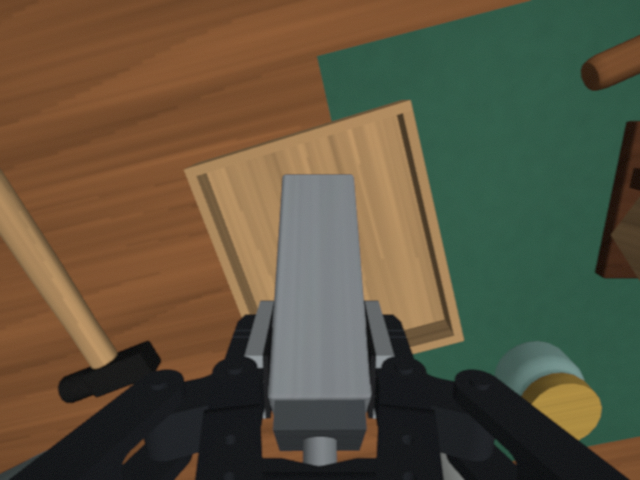

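The ram is over the tray (tray corners at about (185,170), (410,100) and (462,340)). I'll lower it.

Emit:
step_arm:
  commands:
    - [[-5,11,40],0,0.2]
    - [[0,0,45],0,0.2]
    - [[0,0,40],0,0.2]
    - [[0,0,0],0,0.2]

```text
clock: 28.72
eef_pos: [468.3, -311.5, 250.0]
tcp_rot: [3.132, -0.023, 2.907]
contact_force: [0.1, -0.3, -2.8]
opening: 0.345
```

Run:
```python
from h import *
to((468.2,-318,236),2.902)
```

```text
t 28.73 eef [ 468.3 -311.5  250. ] [ 3.132 -0.023  2.907] F [ 0.08 -0.28 -2.79] op 0.345
 shift now [-1.5 -6.3 14. ] after turn [-1.5 -6.3 14. ] turn 0.005
```

Emit:
step_arm:
  commands:
    - [[0,-6,8],0,0.2]
    - [[0,0,7],0,0.2]
    - [[0,0,0],0,0.2]

```text
clock: 29.1
eef_pos: [468.3, -317.5, 237.3]
tcp_rot: [3.133, -0.018, 2.908]
contact_force: [0.4, -0.2, -2.9]
opening: 0.346
```

Emit:
step_arm:
  commands:
    - [[0,0,3],0,0.2]
    - [[0,0,0],0,0.2]
  force: 35

```text
clock: 29.35
eef_pos: [468.6, -317.8, 235.4]
tcp_rot: [3.134, -0.016, 2.908]
contact_force: [-0.1, -0.1, -2.7]
opening: 0.344
```

Emit:
step_arm:
  commands:
    - [[0,0,3],0,0.2]
    - [[0,0,0],0,0.2]

```text
clock: 29.6
eef_pos: [468.6, -317.9, 232.6]
tcp_rot: [3.134, -0.016, 2.908]
contact_force: [-0.1, 0.1, -2.1]
opening: 0.34
```

Emit:
step_arm:
  commands:
    - [[0,0,3],0,0.2]
    - [[0,0,0],0,0.2]

```text
clock: 29.85
eef_pos: [469.4, -318.3, 231.1]
tcp_rot: [3.135, -0.014, 2.908]
contact_force: [-1.0, 1.4, 0.8]
opening: 0.34
```

Emit:
step_arm:
  commands:
    - [[0,0,2],0,0.2]
    - [[0,0,0],0,0.2]

```text
clock: 30.1
eef_pos: [469.8, -318.5, 230.8]
tcp_rot: [3.135, -0.012, 2.908]
contact_force: [-2.2, 0.7, 0.6]
opening: 0.342
```

Contact. Now the arc.

Emit:
step_arm:
  commands:
    - [[-7,0,3.5],0,0.2]
    - [[-7,0,4],0,0.2]
    - [[-6,0,5],0,0.2]
    - [[-6,0,5],0,0.2]
    - [[-5,0,7],0,0.2]
    - [[-5,0,7],0,0.2]
    - [[-4,0,6.5],0,0.2]
    - [[-2,0,6],0,0.2]
    - [[-1,0,4],0,0.2]
    - [[0,0,0],0,0.2]
  force: 25

```text
clock: 31.35
eef_pos: [513.4, -328.8, 185.6]
tcp_rot: [3.135, -0.013, 2.908]
contact_force: [-1.9, 1.2, 2.3]
opening: 0.34
```

Emit:
step_arm:
  commands:
    - [[0,0,0],0,0.5]
    - [[0,0,0],0,0.5]
    - [[0,0,-10],0,0.5]
    - [[0,0,-30],0,0.5]
    - [[0,0,-60],0,0.5]
    - [[0,0,-60],0,0.5]
    - [[40,0,-40],0,0.5]
    - [[60,0,0],0,0.5]
    - [[60,0,0],0,0.5]
    - [[0,0,0],0,0.5]

```text
clock: 32.6
eef_pos: [356.3, -292.4, 398.5]
tcp_rot: [3.139, -0.006, 2.909]
contact_force: [1.1, -0.2, 0.7]
opening: 0.502
```

Run:
```python
from h import *
to((0,0,0),2.9)
t=grab_frame("top");s=grab_frame("scene")
cv2.imwrite("pics/end.png",np.hstack([cv2.resize(t[100:320,130:560],(400,300)),cv2.resize(s[190:370,60:540],(400,300))]))
```

```text
t 32.6 eef [ 356.3 -292.4  398.5] [ 3.139 -0.006  2.909] F [ 1.14 -0.19  0.67] op 0.502
 shift now [414.3 202.2 398.5] after turn [416.  198.7 398.5] turn 0.009
```

View pics/end.png

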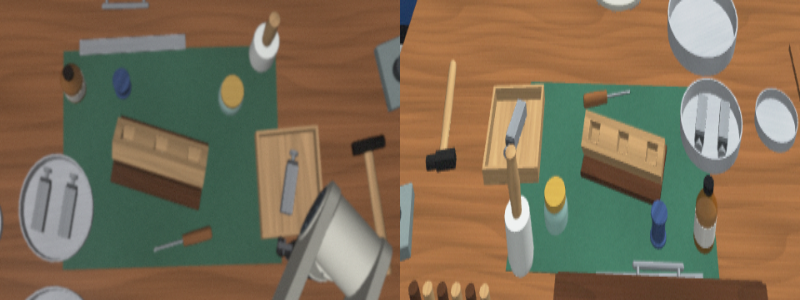

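The top and scene views show one ram flat in the tray, two flat in the middle tin, empty sockets, and the other things where they were. The arm is clear.

```bash
python3 -c "from rig import sign_off;print(sign_off())"
```

```text
the job is handed in; nothing more can be done
None
```

All three rams are sorted and the job is handed in, at about 32.7 s on the robot's clock.

| Ram | Stiffness when pressed | Verdict | Now lies in |
|---|---|---|---|
| place_3 (+y end) | about 1.7 N/mm, 9.3 N at the deepest press | stiff | rectangular tray |
| place_2 (middle) | about 0.45 N/mm, 4.5 N | weak | middle-sized tin |
| place_1 (-y end) | about 0.4 N/mm, 4.1 N | weak | middle-sized tin |

I lifted each ram out along its lean, lowered it until its bottom edge touched the floor, and tipped it down flat in the grip before letting go.

**Last checks:** the final top and scene pictures show one ram flat in the tray, two flat in the tin and the sockets empty. The bystanders look unmoved (judged by eye, not measured), and the arm is raised clear.

**Disagreements:**
- The barrels matched a 33° lean in the images, as stated for the rams, rather than the 30° given for the block's face.
- The wrist camera put the buttons about 2.4 mm further along the block's +y than the fixed cameras did. I used the wrist's value, and the grasps were centred.
- The rams touched the container floors 2–4 mm lower than I had calculated.

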